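# Nudge the ring carrier onto its locating pins

## Task

The ring carrier has been put down short of its place and is perched crookedly on top of the fixture's two locating pins. Without picking it up, nudge it sideways with your fingers until both its holes drop over the two pins and it lies flat and fully down on the fixture's steel bed. Leave the other things on the bench where they are.

Things in the scene. Friction and masses are not known exactly. Their poses are not given: they have to be found in the camera images.
- fixture: Green cast fixture, fixed to the bench. Origin: centre of its underside; z up, x towards its toggle clamp, y along its long side. Foot flange 130 (x) x 190 (y) x 12 mm high, pedestal 76 x 136 mm on it, steel bed on top. Two steel pins stand on the bed at x = +22, y = +60 and -60 mm, 10 mm across for 3 mm, then tapering to 5 mm at the tip, 8 mm above the bed.
- bed (a point): Centre of the top face of the fixture's flat steel bed, straight above the fixture's origin, 40 mm above the bench. The bed measures 88 (x) x 148 (y) x 8 mm, so the seated plate overhangs it by 6 mm all round. Bed, pins and plate are smooth, bare metal (friction between them about 0.3).
- clamp (a point): Middle of the fixture's open toggle clamp, at the fixture's x = 135, y = 0 mm. It spans x = 75 to 198 mm, is 34 mm wide, up to 90 mm high, has a red handle and does not move.
- pin_left (a point): Tip of the fixture's pin at its +y side, 8 mm above the bed (48 mm above the bench).
- pin_right (a point): Tip of the fixture's pin at its -y side, 8 mm above the bed.
- carrier: Loose aluminium plate, 0.36 to 0.59 kg, 100 (x) x 160 (y) x 8 mm, with two brass-rimmed through holes of 12 mm diameter at x = +22, y = +60 and -60 mm. Origin: centre of its underside; z up. Seated, its axes match the fixture's. At the start it lies on the pin tips and the bed's -x edge (tilt 0.12 rad), 14-28 mm short towards the fixture's -x, up to 13 mm off in y, up to 0.12 rad turned.
- carrier_mid (a point): Centre of the carrier's top face, 8 mm above its origin. Six upright collets, each with a gold or silver ring, stand 20 mm above this face at the carrier's x = -26 and +12, y = -30, 0 and +30 mm, 20 mm across the rings.
- hole_left (a point): Centre of the carrier's hole at its +y end, at the underside of the plate. It belongs over pin_left.
- hole_right (a point): Centre of the carrier's hole at its -y end, at the underside of the plate. It belongs over pin_right.
- tray_at (a point): Centre (11 mm above its underside) of a black tray of 280 (x) x 200 (y) x 22 mm with rings in it. Leave alone.
- bangle_at (a point): Centre of a gold bangle lying flat, 68 mm across, 7 mm high. Leave alone.
- rouge_bar_at (a point): Centre of a dark red bar of polishing compound, 120 (x) x 42 (y) x 34 mm. Leave alone.
- green_bar_at (a point): Centre of a green bar of polishing compound, 100 (x) x 42 (y) x 34 mm. Leave alone.
- buff_at (a point): Centre of a stitched cotton buffing wheel lying flat, 100 mm across, 19 mm high. Leave alone.
- brush_at (a point): Middle of a brush lying on the bench, 200 mm long along its x. Leave alone.
- jar_at (a point): Centre of a closed jar, 72 mm across, 85 mm high. Leave alone.
Things that resemble listed ones, but are neither listed nor needed, are in the scene too. Several things have the shape of the carrier; the one meant has the colours described above.

How it is judged:
By the outcome, as a careful person would: the job done as asked, in the order asked, and still so for the second after the job is handed in, with the robot touching nothing.
It also fails if it takes over 72 s, if anything falls off the work surface, if the arm or the gripper's body presses on something with over 40 N, if the wrist force passes 120 N, or if a joint passes its speed limit or range.

## Robot

A 6-joint arm with a two-finger parallel gripper is mounted at the origin on the work surface. World frame = base frame: x ahead of the robot, y to its left, z up, the work surface at z = 0. Lengths are in m, angles in degrees, forces in N, time in s.
With the tool pointing down it reaches from about 0.25 to 0.725 m from the base axis. Payload 9.7 kg.
Tool frame: the origin (TCP) lies midway between the tips of the shut fingers; the grasp point (between the pads) lies 19 mm behind it; x points along the fingers, y is the direction in which the jaws open and shut, and the axes are right-handed (so a half turn about x gives the same grasp; the last joint's range is limited). The gripper opens to 85 mm and grips with 20 to 120 N. Pads are 22 mm wide; open, the fingers measure 114 mm over their backs; the gripper's body (76 mm by 85 mm) begins 54 mm behind the grasp point. The pads swing forward as they close: fully open they stand 13 mm farther back than shut.
Start: joints at [72.25, 4.979, 10.078, 95.1, 0, 90], TCP at [0.168, 0.524, 0.231] pointing down, gripper open.
Joint ranges: [-179.16, 179.16], [-48.56, 103.87], [-65.8, 70.77], [-126.05, 130.52], [-82.76, 87.17], [-180, 180]. Speed limits (degrees/s): [127.2, 127.2, 147.25, 180, 180, 180].

## Interface

Orientations are given as [roll, pitch, yaw] about the fixed x, y, z axes, in that order (R = Rz(yaw) Ry(pitch) Rx(roll)).
In Python, from workcell import bot, cams gives the robot as it stands.
- The arm moves only by the tool apply_moves, never from a script. Its argument "commands" is a list of rows, each a list of 5 numbers: the shift along the tool's x, y, z in m, then the turn about the tool's x in rad, then the opening, from -1 (shut) to 1 (fully open). In form: [[tx, ty, tz, roll, hand], ...]. A call has 1 to 12 rows; each row is the pose to reach, as a shift and turn from the pose measured when the call began, along the tool's axes at that moment; what a row does not reach only later rows make up. A row lasts 1/10 s, in which the tool goes at most 50 mm and 8.59 degrees, less where a joint would pass 70% of its speed; a pose out of reach is approached as far as the arm can. A call with a gripper value outside its range is refused whole. The fingers move at their own pace and stop on an object; "newtons" is the grip in N (left out, the last holds). Time passes only in rows, so rows that repeat a pose let the fingers close. It gives the time, the measured TCP pose, the force and the opening at its end, in the units of the state.
- bot.get_obs(): the state, without advancing time (a new reading comes with each control period).
- cams.camera(name): name is "side" or "top"; returns a dict with "frame" (384x512x3 uint8, blue, green, red), "depth" (384x512 float32, m along the optical axis (not along the pixel's ray), 0 where there is no reading), "camera_matrix" (3x3 intrinsics, pixels), "D" ([k1, k2, p1, p2, k3] as OpenCV has them; the pictures are not rectified), "R" (3x3) and "t" (3): a world point X has camera coordinates R X + t. Camera axes: x right, y down, z forward; pixel columns grow to the right and rows downward; lengths in m; the calibration is good to about 2 mm. A picture is of the moment at which its call begins.
- bot.job_done(): hands the job in, once; it reports no verdict.
Trained networks look in the newest picture that a camera, given by its name, has taken for a name from the list of things; names that differ only in an ending like _2 or _b are one class to them, and where a whole thing is asked for, a point or a joint stands for the part that bears it (a point fixed in the world has none). Each returns a list of dicts, best first, with "confidence" (0 to 1); they miss things now and then, are a little off and sometimes report something else, mostly with a low value. They report only what shows in the picture. A call takes as long as a camera call. They do not tell look-alikes from the thing itself.
- cams.spot_in(name, camera): "rect" ([left, top, right, bottom] in pixels, round what is visible of it).
The state is a dict: "time": time; "q": joint angles; "qd": joint speeds; "joint_efforts": joint torques, N m; "ee_pos": TCP position; "tcp_rot": TCP orientation; "wrist_force": force on the tool from outside, world axes, zero at the start; "torque": the same for the moment, N m; "opening": finger opening in m.
Only numpy, scipy, OpenCV 4.12 (cv2) and the standard library are available. Lean on these libraries where they do the work, as an engineer would, in place of code of your own. Each camera call takes 0.05 s, during which the arm holds its last target. There are 200 camera calls.

## Working session

There is one attempt and no reset: what is moved stays moved. The work goes in short steps, Python scripts to look and compute and a tool call to move; the robot and the scene stay as the last step left them, time stands still between calls to the robot, and variables do not carry over. Pictures are saved under pics/ and viewed, about 8 in all and at most 12, crops included, and the job is handed in when it is done.

Besides the shell and the picture viewer there is one more tool, called after "Emit:" as name(argument=value, ...), one argument or row to a line, values as JSON. apply_moves: Moves the arm, as the interface text tells. Its arguments: {"type":"object","properties":{"commands":{"type":"array"},"newtons":{"type":"number"}},"required":["commands"]}

```bash
mkdir -p pics; cat > h.py <<'E'
import numpy as np, cv2
from workcell import bot, cams
def cap(n):
    c=cams.camera(n); return c
def pix2w(c,uv,z=None):
    """pixel(s)-> world; by depth, or on plane z"""
    K,D,R,t=[np.array(c[k],float) for k in("camera_matrix","D","R","t")]
    uv=np.atleast_2d(np.array(uv,float))
    n=cv2.undistortPoints(uv.reshape(-1,1,2),K,D).reshape(-1,2)
    rays=np.c_[n,np.ones(len(n))]
    C=-R.T@t; d=rays@R
    if z is None:
        s=np.array([c["depth"][int(round(v)),int(round(u))] for u,v in uv])
    else: s=(z-C[2])/d[:,2]
    return C+d*s[:,None]
def w2pix(c,X):
    R=np.array(c["R"],float);t=np.array(c["t"],float)
    return cv2.projectPoints(np.atleast_2d(np.array(X,float)),cv2.Rodrigues(R)[0],t,np.array(c["camera_matrix"],float),np.array(c["D"],float))[0].reshape(-1,2)
E
python3 - <<'E'
from h import *
o=bot.get_obs(); print(o["time"],o["ee_pos"],o["tcp_rot"],o["opening"],o["wrist_force"])
ims=[]
for n in("side","top"):
    c=cap(n); cv2.imwrite(f"pics/{n}0.png",cv2.resize(c["frame"],(800,600),interpolation=cv2.INTER_CUBIC)); print(n,-np.array(c["R"]).T@np.array(c["t"]),np.array(c["R"])[2])
    for k in("carrier","fixture","clamp","pin_left","pin_right","hole_left","hole_right"):
        print(k,[(np.round(r["rect"]).astype(int).tolist(),round(r["confidence"],2)) for r in cams.spot_in(k,n)[:4]])
E
```

```text
0.0 [0.1676234  0.52360313 0.23060675] [ -90.63699747   89.92715802 -108.39137855] 0.08540479307428013 [ 0.72811241  0.32728884 -0.32707317]
side [-0.18416423 -0.85007626  1.44635344] [ 0.40107293  0.48084859 -0.77969554]
carrier [([155, 194, 196, 235], 0.74), ([220, 128, 266, 148], 0.74)]
fixture [([224, 154, 275, 210], 0.67)]
clamp [([216, 152, 274, 210], 0.64)]
pin_left [([211, 153, 277, 211], 0.61), ([118, 108, 198, 161], 0.42)]
pin_right [([209, 151, 276, 210], 0.64)]
hole_left [([210, 165, 260, 202], 0.95), ([156, 191, 198, 234], 0.73), ([225, 128, 265, 153], 0.59)]
hole_right [([156, 192, 196, 230], 0.92), ([212, 166, 259, 205], 0.86), ([220, 127, 265, 148], 0.77)]
top [ 0.31135879 -0.02450997  1.77349859] [ 0.11896613  0.01816566 -0.99273212]
carrier [([201, 164, 246, 202], 0.74), ([143, 109, 185, 149], 0.62), ([179, 229, 227, 265], 0.57), ([373, 151, 399, 175], 0.33)]
fixture [([192, 122, 251, 198], 0.9), ([67, 159, 127, 240], 0.37), ([274, 159, 292, 191], 0.21)]
clamp [([194, 120, 246, 198], 0.67)]
pin_left [([192, 120, 244, 200], 0.57)]
pin_right [([192, 125, 251, 197], 0.87)]
hole_left [([177, 232, 225, 265], 0.82), ([192, 164, 243, 200], 0.75), ([143, 104, 185, 154], 0.7), ([237, 124, 262, 155], 0.29)]
hole_right [([198, 162, 246, 198], 0.7), ([180, 230, 228, 263], 0.69), ([145, 107, 188, 156], 0.57)]
```

```bash
python3 - <<'E'
from h import *
a=cams.camera("top");b=cams.camera("side")
A=cv2.resize(a["frame"][90:290,60:300],(780,650*1),interpolation=cv2.INTER_CUBIC)
A=cv2.resize(a["frame"][100:220,140:300],(800,600),interpolation=cv2.INTER_CUBIC)
cv2.imwrite("pics/top1.png",A)
B=cv2.resize(b["frame"][130:235,170:310],(800,600),interpolation=cv2.INTER_CUBIC)
cv2.imwrite("pics/side1.png",B)
E
```

```text
(no output)
```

View pics/top0.png

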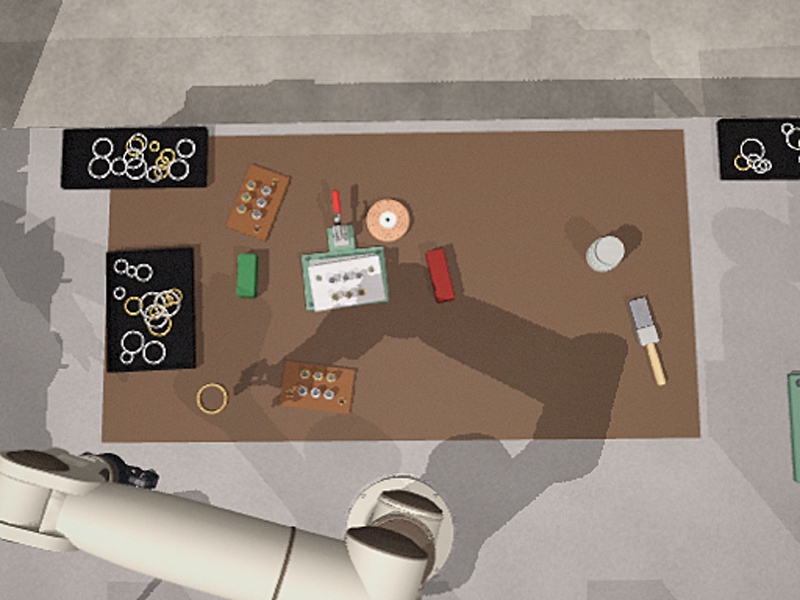

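View pics/top1.png

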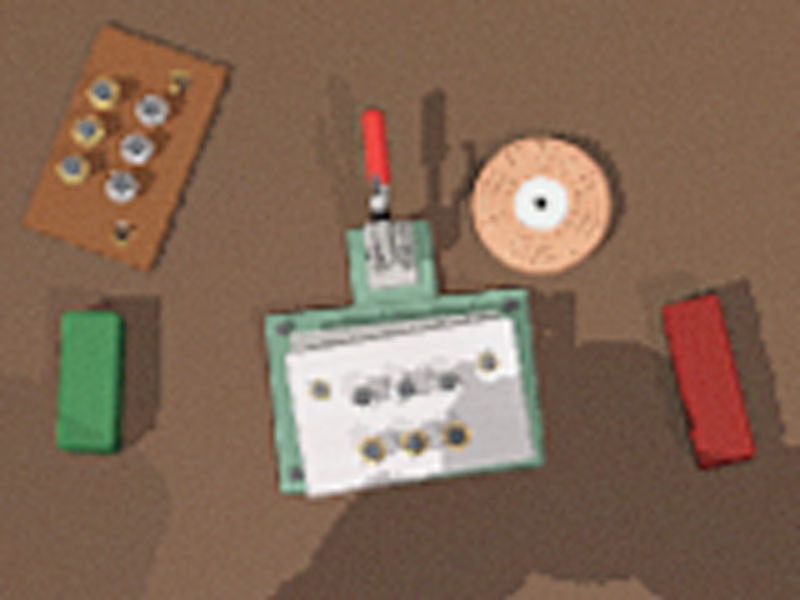

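View pics/side1.png

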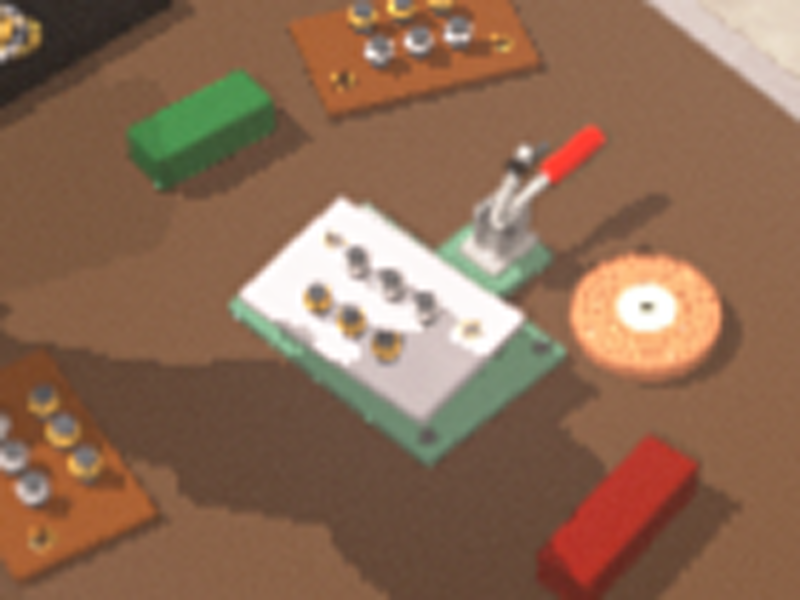

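The real carrier is the silver-white plate on the green fixture (top crop ~410,410). The look-alikes are the copper plates at top0 (258,203) and (318,386). I fit both poses from corners and holes seen in the two views.

```bash
cat > fit.py <<'E'
from h import *
from scipy.optimize import least_squares
from scipy.spatial.transform import Rotation as Ro
def run(obs,x0):
    # obs: list of (cam, 'f'|'c', local xyz, uv)
    def tf(p,k,X):
        if k=='f': return Ro.from_euler('z',p[2]).apply(X)+[p[0],p[1],0]
        Y=Ro.from_rotvec([p[6],p[7],p[5]]).apply(X)+p[[3,4,8]]          # carrier in fixture frame
        return Ro.from_euler('z',p[2]).apply(Y)+[p[0],p[1],0]
    def res(p):
        r=[w2pix(c,tf(p,k,np.array(X)))[0]-uv for c,k,X,uv in obs]
        return np.r_[np.ravel(r),p[6]/.02]
    s=least_squares(res,x0,loss="soft_l1",x_scale=[.1,.1,.1,.01,.01,.1,.1,.1,.01])
    return s.x,res(s.x)
E
cat > m1.py <<'E'
from fit import *
a=cams.camera("top");b=cams.camera("side")
T=lambda u,v:np.array([u/5+140,v/5+100])-.4
S=lambda u,v:np.array([u*140/800+170,v*105/600+130])-.4
F=lambda sx,sy:(.065*sx,.095*sy,.012); C=lambda sx,sy:(.05*sx,.08*sy,.008); H=lambda s:(.022,.06*s,.008)
ob=[(a,'f',F(1,1),T(267,317)),(a,'f',F(1,-1),T(527,290)),(a,'f',F(-1,-1),T(542,463)),(a,'f',F(-1,1),T(283,492)),
(b,'f',F(-1,1),S(230,310)),(b,'f',F(-1,-1),S(430,465)),(b,'f',F(1,-1),S(566,350)),
(a,'c',C(1,1),T(287,352)),(a,'c',C(1,-1),T(514,318)),(a,'c',C(-1,-1),T(535,467)),(a,'c',C(-1,1),T(310,496)),
(a,'c',H(1),T(320,390)),(a,'c',H(-1),T(488,362)),
(b,'c',C(1,1),S(345,197)),(b,'c',C(1,-1),S(525,318)),(b,'c',C(-1,-1),S(430,420)),(b,'c',C(-1,1),S(236,296)),
(b,'c',H(1),S(334,239)),(b,'c',H(-1),S(473,329))]
w=pix2w(a,[T(405,390)],.012)[0]
p,r=run(ob,[w[0],w[1],0,-.02,0,0,0,-.12,.045])
print("fixture",p[:3],"carrier rel",np.round(p[3:],4)); print(np.round(r[:-1].reshape(-1,2),1).tolist())
E
python3 m1.py
```

```text
fixture [0.57127483 0.11850758 0.09929061] carrier rel [-0.0166 -0.0045  0.0502 -0.0002 -0.1403  0.0424]
[[0.1, -0.1], [0.2, -0.5], [1.1, 0.4], [0.3, 0.4], [-0.7, -1.3], [-0.4, -0.8], [0.2, -0.2], [0.1, 0.5], [-0.4, 0.0], [-0.0, -1.7], [0.1, -0.3], [0.4, -0.2], [0.5, -0.0], [-0.5, 0.0], [-0.3, -0.1], [-1.7, 0.1], [0.6, -0.3], [0.3, -0.0], [-0.2, 0.2]]
```

```bash
cat > go.py <<'E'
from fit import *
FX=np.array([0.5713,0.1185]); FY=0.0993
def Rf(): return Ro.from_euler('z',FY).as_matrix()
def tool():
    o=bot.get_obs(); return o,np.array(o["ee_pos"]),Ro.from_euler('xyz',o["tcp_rot"],degrees=True).as_matrix()
def plan(fx,fy,z,yaw=0,along='y'):
    """tool shift+roll to bring TCP to fixture-frame (fx,fy), height z, jaw axis along fixture 'along' turned by yaw"""
    o,p,R=tool()
    g=np.r_[FX,0]+Rf()@[fx,fy,0]; g[2]=z
    d=Ro.from_euler('z',FY+yaw).as_matrix()[:,1 if along=='y' else 0]
    dt=R.T@d; r=np.arctan2(dt[2],dt[1]); r=(r+np.pi/2)%np.pi-np.pi/2
    rel=Rf().T@(p-np.r_[FX,0])
    print("t",round(o["time"],2),"tcp fix mm",np.round(rel*1e3,1),"goal",np.round(g,3),"shift",np.round(R.T@(g-p),4),"roll",round(r,3),"q6",round(o["q"][5],1),"F",np.round(Rf().T@o["wrist_force"],1),"toolaxes x",np.round(R[:,0],3),"y",np.round(Rf().T@R[:,1],3))
E
python3 -c "
from go import *
plan(-.105,-.003,.15,.05)"
```

```text
t 1.0 tcp fix mm [-361.5  443.3  231.3] goal [0.467 0.105 0.15 ] shift [ 0.0813 -0.3075  0.4128] roll -0.459 q6 90.0 F [ 1.  -0.9  0.3] toolaxes x [ 0. -0. -1.] y [ 0.398  0.917 -0.   ]
```

Emit:
apply_moves(
  commands=[
    [0, -0.028, 0.038, -0.04, 1],
    [0, -0.056, 0.076, -0.08, 1],
    [0, -0.084, 0.114, -0.12, 1],
    [0, -0.112, 0.152, -0.16, 1],
    [0, -0.14, 0.19, -0.2, 1],
    [0, -0.168, 0.228, -0.24, 1],
    [0, -0.196, 0.266, -0.28, 1],
    [0, -0.224, 0.304, -0.32, 1],
    [0.02, -0.252, 0.342, -0.36, 1],
    [0.04, -0.28, 0.38, -0.41, 1],
    [0.06, -0.3075, 0.413, -0.41, 1],
    [0.081, -0.3075, 0.413, -0.41, 1],
  ],
)

```text
time: 2.2
ee_pos: [0.4692, 0.1011, 0.1493]
tcp_rot: [-57.6, 89.9, -52.1]
wrist_force: [-0.9, 0.7, -0.4]
opening: 0.0857
```

```bash
python3 -c "
from go import *
plan(-.105,-.003,.024,0)
a=cap('side'); cv2.imwrite('pics/side2.png',cv2.resize(a['frame'][110:215,150:290],(800,600),interpolation=cv2.INTER_CUBIC))"
```

```text
t 2.2 tcp fix mm [-103.3   -7.2  149.3] goal [0.467 0.105 0.024] shift [ 0.1253  0.0043 -0.0018] roll -0.004 q6 6.7 F [-0.8  0.8 -0.4] toolaxes x [ 0.001 -0.001 -1.   ] y [ 0.004  1.    -0.001]
```

Emit:
apply_moves(
  commands=[
    [0.03, 0.003, 0, -0.004, 1],
    [0.07, 0.004, -0.001, -0.004, 1],
    [0.11, 0.004, -0.002, -0.004, 1],
    [0.131, 0.004, -0.002, -0.004, 1],
    [0.131, 0.004, -0.002, -0.004, 1],
  ],
)

```text
time: 2.75
ee_pos: [0.4619, 0.1062, 0.0124]
tcp_rot: [-172.8, 89.5, -167.0]
wrist_force: [-0.1, 0.1, 0.1]
opening: 0.0852
```

Emit:
apply_moves(
  commands=[
    [0, 0, 0.004, 0, 1],
    [0, 0, 0.008, 0, 1],
    [0, 0, 0.012, 0, 1],
    [0, 0, 0.015, 0, 1],
    [0, 0, 0.018, 0, 1],
    [0, 0, 0.02, 0, 1],
  ],
)

```text
time: 3.35
ee_pos: [0.4822, 0.1082, 0.0124]
tcp_rot: [-172.6, 89.5, -166.8]
wrist_force: [0.0, -0.1, -0.2]
opening: 0.0855
```

```bash
python3 -c "
from go import *
plan(-.075,-.003,.018,0)
a=cap('side'); cv2.imwrite('pics/side2.png',cv2.resize(a['frame'][130:235,170:310],(800,600),interpolation=cv2.INTER_CUBIC))"
```

```text
t 3.35 tcp fix mm [-89.7  -1.4  12.4] goal [0.497 0.108 0.018] shift [-0.0057 -0.0017  0.0146] roll 0.001 q6 6.9 F [ 0.  -0.1 -0.2] toolaxes x [-0.009 -0.002 -1.   ] y [-0.001  1.    -0.001]
```

View pics/side2.png

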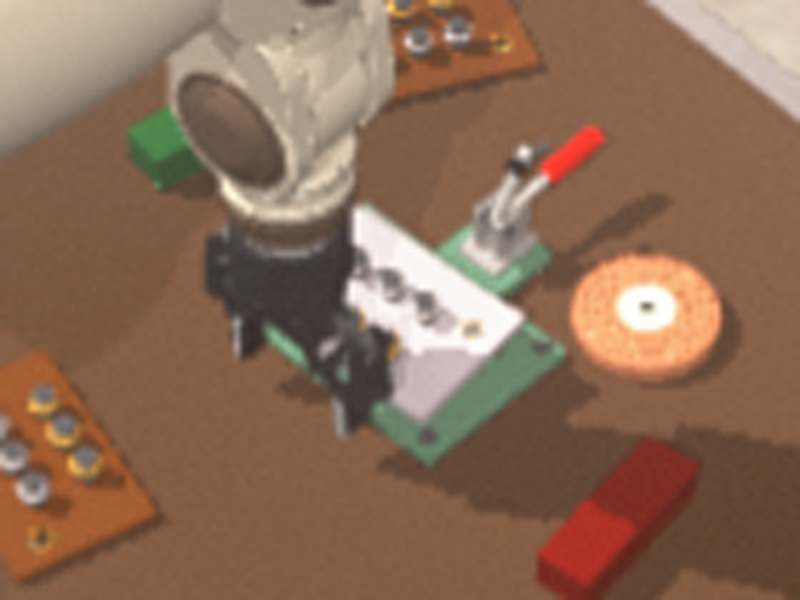

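Emit:
apply_moves(
  commands=[
    [-0.005, 0, 0.003, 0, 1],
    [-0.005, 0, 0.006, 0, 1],
    [-0.005, 0, 0.009, 0, 1],
    [-0.005, 0, 0.011, 0, 1],
    [-0.005, 0, 0.011, 0, 1],
  ],
)

```text
time: 3.9
ee_pos: [0.4933, 0.1094, 0.0171]
tcp_rot: [-172.9, 89.5, -167.1]
wrist_force: [-0.2, 0.6, 0.5]
opening: 0.0854
```

Emit:
apply_moves(
  commands=[
    [0, 0, 0.001, 0, 1],
    [0, 0, 0.002, 0, 1],
    [0, 0, 0.003, 0, 1],
    [0, 0, 0.004, 0, 1],
  ],
)

```text
time: 4.3
ee_pos: [0.4971, 0.1097, 0.017]
tcp_rot: [-172.7, 89.4, -166.9]
wrist_force: [-4.7, -0.3, 2.7]
opening: 0.0856
```

Emit:
apply_moves(
  commands=[
    [0, 0, 0.001, 0, 1],
    [0, 0, 0.002, 0, 1],
    [0, 0, 0.003, 0, 1],
    [0, 0, 0.004, 0, 1],
  ],
)

```text
time: 4.7
ee_pos: [0.5012, 0.1101, 0.017]
tcp_rot: [-172.2, 89.4, -166.4]
wrist_force: [-3.8, 0.1, 3.1]
opening: 0.0856
```

```bash
python3 -c "
from go import *
plan(-.067,-.003,.018,0)"
```

```text
t 4.7 tcp fix mm [-70.6  -1.4  17. ] goal [0.505 0.109 0.018] shift [-0.0011 -0.0016  0.0036] roll 0.001 q6 6.6 F [-3.8  0.4  3.1] toolaxes x [-0.01  -0.002 -1.   ] y [-0.001  1.    -0.001]
```

Emit:
apply_moves(
  commands=[
    [0, 0, 0.001, 0, 1],
    [0, 0, 0.002, 0, 1],
    [0, 0, 0.003, 0, 1],
    [0, 0, 0.003, 0, 1],
  ],
)

```text
time: 5.1
ee_pos: [0.5044, 0.1104, 0.017]
tcp_rot: [-171.7, 89.4, -165.9]
wrist_force: [-1.7, -0.5, 1.4]
opening: 0.0857
```

Emit:
apply_moves(
  commands=[
    [0, 0, -0.03, 0, 1],
    [0, 0, -0.06, 0, 1],
    [-0.06, 0, -0.1, 0, 1],
    [-0.11, 0, -0.14, 0, 1],
    [-0.15, 0, -0.18, 0, 1],
    [-0.15, 0, -0.18, 0, 1],
  ],
)

```text
time: 5.7
ee_pos: [0.3259, 0.0926, 0.1708]
tcp_rot: [-171.5, 89.6, -165.8]
wrist_force: [0.4, 0.6, 0.7]
opening: 0.0855
```

```bash
python3 -c "
from go import *
plan(-.067,-.003,.018,0)
a=cap('top');b=cap('side'); 
A=cv2.resize(a['frame'][140:220,180:260],(560,560),interpolation=cv2.INTER_CUBIC)
cv2.imwrite('pics/top3.png',A)
B=cv2.resize(b['frame'][155:219,205:275],(770,704),interpolation=cv2.INTER_CUBIC)[:600]
B=cv2.resize(b['frame'][155:215,205:275],(700,600),interpolation=cv2.INTER_CUBIC)
cv2.imwrite('pics/side3.png',B)"
```

```text
t 5.7 tcp fix mm [-246.7   -1.5  170.8] goal [0.505 0.109 0.018] shift [ 0.1515 -0.0016  0.1808] roll 0.001 q6 10.1 F [0.4 0.6 0.7] toolaxes x [-0.007 -0.002 -1.   ] y [-0.001  1.    -0.001]
```

View pics/top3.png

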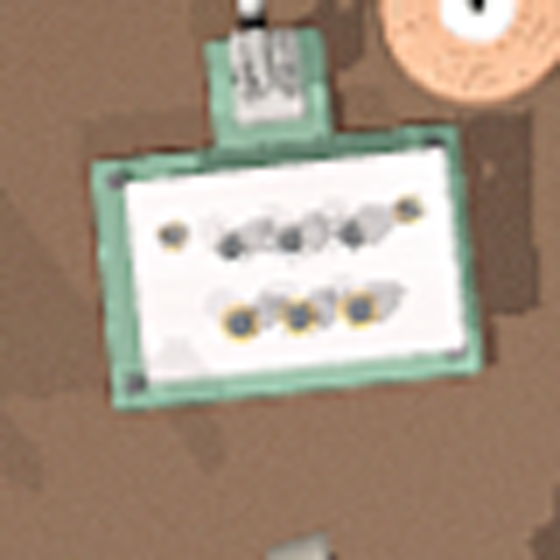

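View pics/side3.png

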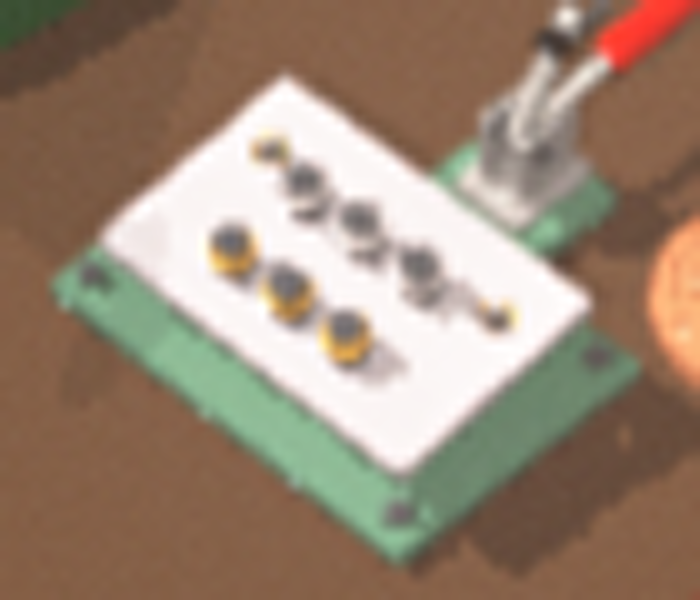

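```bash
cat > m2.py <<'E'
from fit import *
import sys
a=cams.camera("top");b=cams.camera("side")
T=lambda u,v:np.array([u/7+180,v/7+140])-.43
S=lambda u,v:np.array([u/10+205,v/10+155])-.45
F=lambda sx,sy:(.065*sx,.095*sy,.012); C=lambda sx,sy:(.05*sx,.08*sy,.008); H=lambda s:(.022,.06*s,.008)
ob=[(a,'f',F(1,1),T(93,163)),(a,'f',F(1,-1),T(458,127)),(a,'f',F(-1,-1),T(483,370)),(a,'f',F(-1,1),T(116,409)),
(b,'f',F(-1,1),S(52,285)),(b,'f',F(-1,-1),S(398,563)),(b,'f',F(1,-1),S(640,365)),
(a,'c',C(1,1),T(123,186)),(a,'c',C(1,-1),T(446,150)),(a,'c',C(-1,-1),T(467,349)),(a,'c',C(-1,1),T(146,384)),
(a,'c',H(1),T(174,236)),(a,'c',H(-1),T(408,209)),
(b,'c',C(1,1),S(285,76)),(b,'c',C(1,-1),S(594,303)),(b,'c',C(-1,-1),S(400,475)),(b,'c',C(-1,1),S(103,235)),
(b,'c',H(1),S(270,150)),(b,'c',H(-1),S(497,317))]
p,r=run(ob,[.571,.1185,.1,-.005,0,0,0,-.1,.045])
print("fixture",p[:3],"carrier rel",np.round(p[3:],4)); print(np.round(r[:-1].reshape(-1,2),1).tolist())
# same with level plate fully down
import fit
R=Ro.from_rotvec([p[6],p[7],p[5]])
print("holes rel (should be 22,+-60,40):",np.round(1e3*(R.apply([[.022,.06,0],[.022,-.06,0]])+p[[3,4,8]]),1))
d=lambda c,q:c["depth"][int(round(q[1])),int(round(q[0]))]
for q in[(145,210),(420,180),(440,320),(165,355),(300,270)]: print(q,np.round(pix2w(a,[T(*q)])[0],4))
E
python3 m2.py
```

```text
fixture [0.57104153 0.11874465 0.09363203] carrier rel [-0.0048 -0.0063  0.0046  0.0041 -0.1293  0.0434]
[[0.2, -0.1], [0.3, -0.4], [0.4, 0.4], [0.1, 0.3], [-0.6, -0.6], [-0.1, -0.7], [0.2, -0.2], [0.6, -0.2], [-0.3, -0.0], [-0.2, -0.2], [0.5, -0.3], [-0.1, -0.1], [0.3, 0.1], [0.1, 0.1], [-0.5, -0.2], [-0.1, -0.3], [-0.6, 0.3], [0.0, -0.1], [0.0, 0.2]]
holes rel (should be 22,+-60,40): [[ 16.7  53.8  46.5]
 [ 17.3 -66.2  46. ]]
(145, 210) [0.5947 0.1879 0.0545]
(420, 180) [0.6076 0.0491 0.0586]
(440, 320) [0.5378 0.0399 0.0495]
(165, 355) [0.5218 0.1783 0.0489]
(300, 270) [0.5637 0.1101 0.0519]
```

```bash
sed -i 's/^FX=.*/FX=np.array([0.5711,0.1186]); FY=0.096/' go.py; python3 -c "
from go import *
plan(-.005,-.125,.171,0)"
```

```text
t 5.9 tcp fix mm [-244.9   -2.2  169.5] goal [ 0.578 -0.006  0.171] shift [-0.0028 -0.1239  0.2393] roll 0.005 q6 10.1 F [ 0.4  0.4 -0.5] toolaxes x [-0.006 -0.001 -1.   ] y [-0.005  1.    -0.001]
```

Emit:
apply_moves(
  commands=[
    [-0.003, -0.03, 0.03, 0.005, -1],
    [-0.003, -0.055, 0.07, 0.005, -1],
    [-0.003, -0.08, 0.11, 0.005, -1],
    [-0.003, -0.105, 0.15, 0.005, -1],
    [-0.003, -0.124, 0.19, 0.005, -1],
    [-0.003, -0.124, 0.225, 0.005, -1],
    [-0.003, -0.124, 0.24, 0.005, -1],
    [0.03, -0.124, 0.24, 0.005, -1],
    [0.07, -0.124, 0.24, 0.005, -1],
    [0.11, -0.124, 0.24, 0.005, -1],
    [0.132, -0.124, 0.24, 0.005, -1],
    [0.132, -0.124, 0.24, 0.005, -1],
  ],
)

```text
time: 7.1
ee_pos: [0.5755, -0.0067, 0.0304]
tcp_rot: [-179.6, 89.2, -174.1]
wrist_force: [-0.6, -0.6, -0.4]
opening: 0.0002
```

```bash
python3 -c "
from go import *
plan(-.005,-.107,.036,0)
b=cap('side')
B=cv2.resize(b['frame'][145:220,200:300],(800,600),interpolation=cv2.INTER_CUBIC)
cv2.imwrite('pics/side4.png',B)"
```

```text
t 7.1 tcp fix mm [  -7.6 -125.1   30.4] goal [0.576 0.012 0.036] shift [-0.0056  0.0181  0.0025] roll -0.001 q6 -6.1 F [-0.7 -0.5 -0.4] toolaxes x [-0.014 -0.001 -1.   ] y [ 0.001  1.    -0.   ]
```

View pics/side4.png

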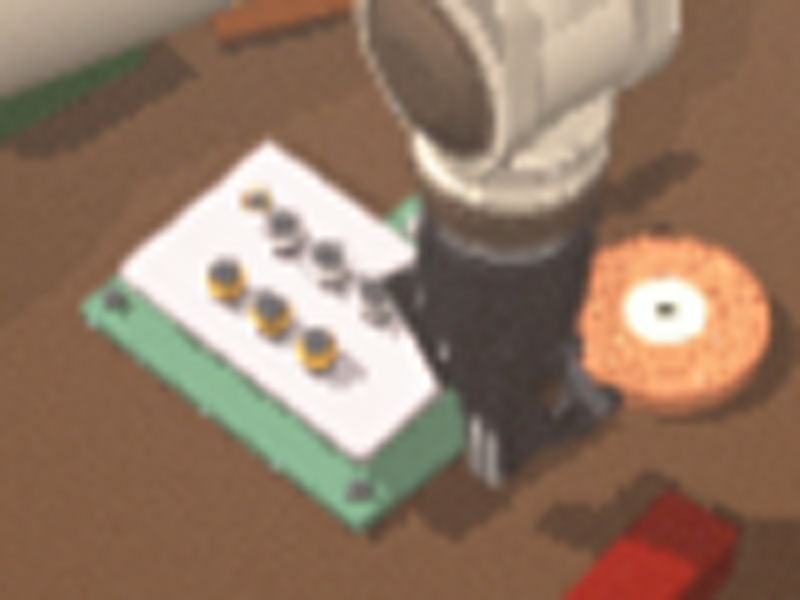

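Emit:
apply_moves(
  commands=[
    [-0.004, 0.004, 0.002, 0, -1],
    [-0.004, 0.008, 0.002, 0, -1],
    [-0.004, 0.012, 0.002, 0, -1],
    [-0.004, 0.016, 0.002, 0, -1],
    [-0.004, 0.018, 0.002, 0, -1],
  ],
)

```text
time: 7.65
ee_pos: [0.5774, 0.012, 0.0378]
tcp_rot: [-177.1, 89.4, -171.6]
wrist_force: [0.0, 0.2, -0.1]
opening: 0.0001
```

Emit:
apply_moves(
  commands=[
    [0, 0.001, 0, 0, -1],
    [0, 0.002, 0, 0, -1],
    [0, 0.003, 0, 0, -1],
    [0, 0.004, 0, 0, -1],
  ],
)

```text
time: 8.05
ee_pos: [0.577, 0.016, 0.0378]
tcp_rot: [-177.1, 89.4, -171.6]
wrist_force: [-0.1, 0.3, -0.7]
opening: 0.0004
```

Emit:
apply_moves(
  commands=[
    [0, 0.001, 0, 0, -1],
    [0, 0.002, 0, 0, -1],
    [0, 0.003, 0, 0, -1],
  ],
)

```text
time: 8.35
ee_pos: [0.5767, 0.0191, 0.0378]
tcp_rot: [-177.1, 89.4, -171.7]
wrist_force: [0.0, -1.2, 0.6]
opening: 0.0
```

Emit:
apply_moves(
  commands=[
    [0, 0.001, 0, 0, -1],
    [0, 0.002, 0, 0, -1],
  ],
)

```text
time: 8.55
ee_pos: [0.5765, 0.0208, 0.0378]
tcp_rot: [-174.0, 89.4, -168.5]
wrist_force: [0.5, -1.4, -0.1]
opening: -0.0001
```

Emit:
apply_moves(
  commands=[
    [0, 0.001, 0, 0, -1],
    [0, 0.002, 0, 0, -1],
  ],
)

```text
time: 8.75
ee_pos: [0.5763, 0.0227, 0.0378]
tcp_rot: [-172.6, 89.4, -167.1]
wrist_force: [0.4, -1.8, 0.1]
opening: -0.0003
```

Emit:
apply_moves(
  commands=[
    [0, 0.001, 0, 0, -1],
    [0, 0.002, 0, 0, -1],
  ],
)

```text
time: 8.95
ee_pos: [0.5761, 0.0248, 0.0378]
tcp_rot: [-172.1, 89.4, -166.7]
wrist_force: [0.9, -1.2, -0.4]
opening: -0.0003
```

```bash
python3 -c "
from go import *
plan(-.005,-.107,.036,0)"
```

```text
t 8.95 tcp fix mm [ -4.1 -93.9  37.8] goal [0.576 0.012 0.036] shift [ 0.0018 -0.0131 -0.0009] roll -0.001 q6 -2.9 F [ 0.8 -1.3 -0.4] toolaxes x [-0.01  -0.002 -1.   ] y [ 0.001  1.    -0.001]
```

Emit:
apply_moves(
  commands=[
    [0, -0.015, 0, 0, -1],
    [0, -0.03, 0, 0, -1],
    [-0.04, -0.03, 0, 0, -1],
    [-0.09, -0.03, 0, 0, -1],
    [-0.13, -0.03, -0.03, 0, 0],
    [-0.13, 0, -0.08, 0, 1],
    [-0.13, 0.03, -0.13, 0, 1],
    [-0.13, 0.06, -0.17, 0, 1],
    [-0.13, 0.09, -0.21, 0, 1],
    [-0.13, 0.092, -0.24, 0, 1],
    [-0.13, 0.092, -0.24, 0, 1],
  ],
)

```text
time: 10.05
ee_pos: [0.3266, 0.0938, 0.1711]
tcp_rot: [-176.3, 89.5, -170.7]
wrist_force: [1.4, 0.2, 1.0]
opening: 0.0853
```

```bash
cat > look.py <<'E'
import sys
from go import *
n=sys.argv[1]
plan(-.095,0,.018,0)
a=cap('top');b=cap('side')
A=cv2.resize(a['frame'][150:210,185:255],(700,600),interpolation=cv2.INTER_CUBIC)
B=cv2.resize(b['frame'][155:215,205:275],(700,600),interpolation=cv2.INTER_CUBIC)
M=np.hstack([cv2.resize(A,(400,343)),cv2.resize(B,(400,343))])
cv2.imwrite(f'pics/t{n}.png',A);cv2.imwrite(f'pics/s{n}.png',B)
E
python3 look.py 5
```

```text
t 10.05 tcp fix mm [-245.8   -1.3  171.1] goal [0.477 0.109 0.018] shift [0.1518 0.0012 0.152 ] roll 0.001 q6 10.4 F [1.4 0.  1. ] toolaxes x [-0.008 -0.001 -1.   ] y [-0.001  1.    -0.001]
```

View pics/t5.png

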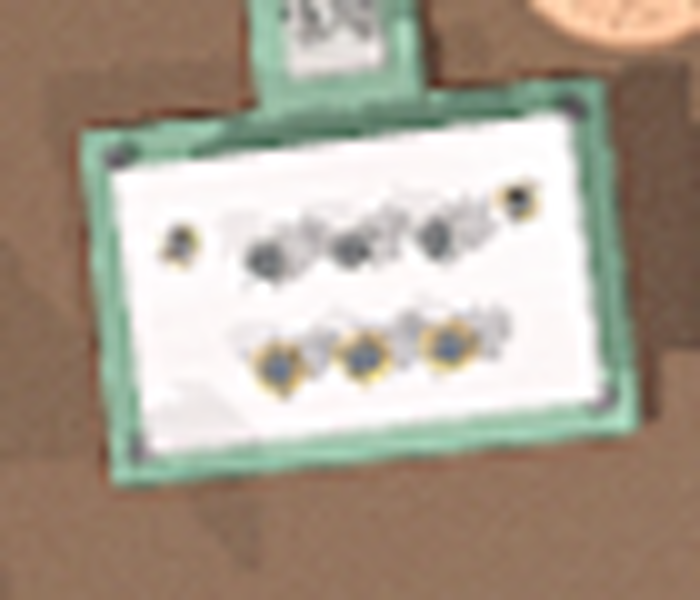

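```bash
cat > m3.py <<'E'
from go import *
def tilt(c):
    f=c["frame"].astype(int); m=(f.min(2)>185)
    v,u=np.nonzero(m); 
    X=pix2w(c,np.c_[u,v]); L=(X-np.r_[FX,0])@Rf()
    k=(np.abs(L[:,0])<.055)&(np.abs(L[:,1])<.09)&(L[:,2]>.03)&(L[:,2]<.065); L=L[k]
    for _ in range(6):
        A=np.c_[L[:,:2],np.ones(len(L))]; s=np.linalg.lstsq(A,L[:,2],rcond=None)[0]; r=L[:,2]-A@s; L=L[np.abs(r)<max(2*np.median(np.abs(r)),.0005)]
    return len(L),np.round(s,4)
def fit_top(a,T,fl,ca,ho,slope,z0):
    F=lambda sx,sy:(.065*sx,.095*sy,.012); C=lambda sx,sy:(.05*sx,.08*sy,.008)
    q=[(1,1),(1,-1),(-1,-1),(-1,1)]
    ob=[(a,'f',F(*s),T(*u)) for s,u in zip(q,fl)]+[(a,'c',C(*s),T(*u)) for s,u in zip(q,ca)]+[(a,'c',(.022,.06*s,.008),T(*u)) for s,u in zip((1,-1),ho)]
    def full(p5):
        p=np.r_[p5[:3],p5[3:6],0,-slope,z0]; return p
    def res(p5):
        p=full(p5); out=[]
        for c,k,X,uv in ob:
            X=np.array(X)
            if k=='c': X=Ro.from_rotvec([0,p[7],p[5]]).apply(X)+p[[3,4,8]]
            X=Ro.from_euler('z',p[2]).apply(X)+[p[0],p[1],0]
            out.append(w2pix(c,X)[0]-uv)
        return np.ravel(out)
    s=least_squares(res,[*FX,FY,0,0,0],loss="soft_l1",x_scale=[.1,.1,.1,.01,.01,.1])
    print(np.round(s.x,4)); print(np.round(res(s.x).reshape(-1,2),1).tolist())
T10=lambda u,v:np.array([u/10+185,v/10+150])-.45
E
python3 - <<'E'
from m3 import *
a=cap("top"); b=cap("side")
print(tilt(a),tilt(b))
fit_top(a,T10,[(82,132),(603,77),(638,430),(113,485)],[(113,172),(575,113),(606,400),(146,455)],[(181,243),(518,202)],.12,.0455)
E
```

```text
(617, array([0.13  , 0.0028, 0.0545])) (377, array([ 0.1266, -0.0037,  0.0517]))
[ 0.5717  0.1204  0.0927 -0.0071 -0.0026  0.0177]
[[-0.1, -0.1], [0.0, -0.1], [0.1, 0.1], [-0.0, 0.1], [0.3, -0.1], [-0.8, 0.3], [-0.4, -0.1], [0.4, -0.1], [0.1, 0.0], [0.3, 0.0]]
```

Emit:
apply_moves(
  commands=[
    [0.03, 0.001, 0.04, 0, 1],
    [0.07, 0.001, 0.08, 0, 1],
    [0.11, 0.001, 0.11, 0, 1],
    [0.145, 0.001, 0.135, 0, 1],
    [0.151, 0.001, 0.148, 0, 1],
    [0.151, 0.001, 0.155, 0, 1],
    [0.151, 0.001, 0.163, 0, 1],
    [0.151, 0.001, 0.17, 0, 1],
    [0.151, 0.001, 0.175, 0, 1],
    [0.151, 0.001, 0.177, 0, 1],
    [0.151, 0.001, 0.178, 0, 1],
    [0.151, 0.001, 0.179, 0, 1],
  ],
)

```text
time: 11.45
ee_pos: [0.507, 0.111, 0.0178]
tcp_rot: [-172.6, 89.5, -167.2]
wrist_force: [-3.5, 0.5, 1.9]
opening: 0.0854
```

```bash
python3 -c "
from go import *
plan(-.061,-.003,.018,0)"
```

```text
t 11.45 tcp fix mm [-64.5  -1.4  17.8] goal [0.511 0.11  0.018] shift [-0.0003 -0.0016  0.0035] roll -0.001 q6 6.9 F [-3.4  0.8  1.9] toolaxes x [-0.009 -0.002 -1.   ] y [ 0.001  1.    -0.001]
```

Emit:
apply_moves(
  commands=[
    [0, 0, 0.0007, 0, 1],
    [0, 0, 0.0015, 0, 1],
  ],
)

```text
time: 11.65
ee_pos: [0.5088, 0.1112, 0.0179]
tcp_rot: [-172.0, 89.5, -166.6]
wrist_force: [-0.4, -0.7, 0.6]
opening: 0.0858
```

Emit:
apply_moves(
  commands=[
    [0, 0, 0.0007, 0, 1],
    [0, 0, 0.0015, 0, 1],
  ],
)

```text
time: 11.85
ee_pos: [0.5105, 0.1114, 0.018]
tcp_rot: [-171.4, 89.5, -166.0]
wrist_force: [-1.5, 0.3, 1.8]
opening: 0.0853
```

```bash
python3 -c "
from m3 import *
plan(-.061,-.003,.018,0)
print(tilt(cap('top')),tilt(cap('side')))"
```

```text
t 11.85 tcp fix mm [-61.   -1.4  18. ] goal [0.511 0.11  0.018] shift [-0.     -0.0016  0.    ] roll -0.001 q6 6.9 F [-1.5  0.4  1.8] toolaxes x [-0.008 -0.002 -1.   ] y [ 0.001  1.    -0.001]
(127, array([0.0341, 0.0873, 0.055 ])) (142, array([-0.0131, -0.0198,  0.046 ]))
```

Emit:
apply_moves(
  commands=[
    [0, 0, -0.02, 0, 1],
    [0, 0, -0.05, 0, 1],
    [-0.05, 0, -0.09, 0, 1],
    [-0.1, 0, -0.135, 0, 1],
    [-0.15, 0, -0.18, 0, 1],
    [-0.15, 0, -0.185, 0, 1],
  ],
)

```text
time: 12.55
ee_pos: [0.3276, 0.0941, 0.1696]
tcp_rot: [-171.9, 89.6, -166.4]
wrist_force: [0.8, -0.2, 0.5]
opening: 0.0856
```

```bash
python3 look.py 6; python3 -c "
from m3 import *
print(tilt(cap('top')),tilt(cap('side')))"
```

```text
t 12.55 tcp fix mm [-244.7   -1.1  169.6] goal [0.477 0.109 0.018] shift [0.1505 0.0014 0.1508] roll -0.001 q6 10.6 F [ 0.7 -0.3  0.5] toolaxes x [-0.007 -0.002 -1.   ] y [ 0.001  1.    -0.001]
(594, array([-0.0092, -0.0049,  0.0494])) (333, array([-0.0103, -0.0013,  0.0465]))
```

View pics/s6.png

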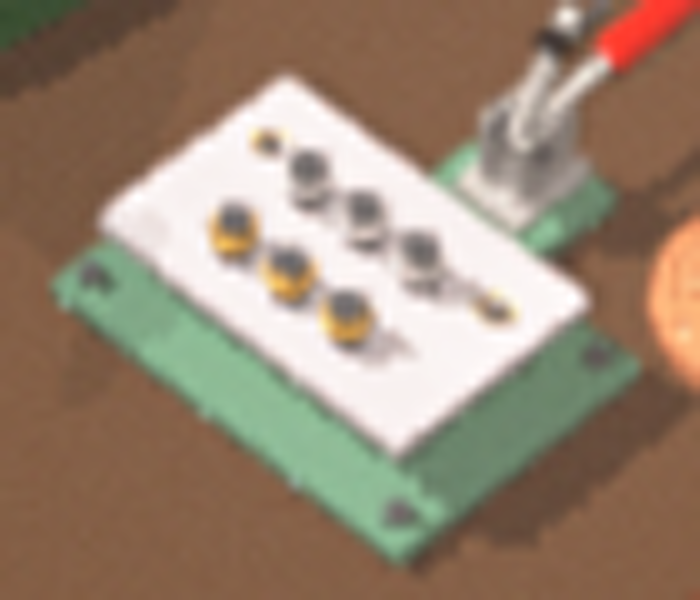

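```bash
python3 - <<'E'
from m3 import *
for n in("top","side"):
    c=cap(n); 
    v,u=np.mgrid[0:384,0:512]; u=u.ravel();v=v.ravel()
    k=c["depth"].ravel()>0; X=pix2w(c,np.c_[u[k],v[k]]); L=(X-np.r_[FX,0])@Rf()
    def fitp(m,lab):
        M=L[m]
        for _ in range(6):
            A=np.c_[M[:,:2],np.ones(len(M))]; s=np.linalg.lstsq(A,M[:,2],rcond=None)[0]; r=M[:,2]-A@s; M=M[np.abs(r)<max(2.5*np.median(np.abs(r)),.0003)]
        print(n,lab,len(M),np.round(s,4),"res",np.round(np.std(M[:,2]-np.c_[M[:,:2],np.ones(len(M))]@s)*1e3,2))
    x,y,z=L.T
    fitp((np.abs(x)<.2)&(np.abs(y)<.25)&(np.abs(z)<.008),"bench")
    fitp((np.abs(x)<.063)&(np.abs(y)<.093)&(np.abs(z-.012)<.005),"flange")
    fitp((np.abs(x)<.046)&(np.abs(y)<.076)&(np.abs(z-.048)<.006),"plate")
E
```

```text
top bench 8802 [0.0012 0.0007 0.0021] res 3.08
top flange 325 [0.0029 0.006  0.0129] res 2.37
top plate 735 [0.0045 0.     0.0489] res 2.72
side bench 5810 [ 0.0022  0.0013 -0.0006] res 2.69
side flange 330 [-0.0029 -0.0048  0.0106] res 2.12
side plate 504 [ 0.0108 -0.0024  0.0466] res 2.45
```

View pics/t6.png

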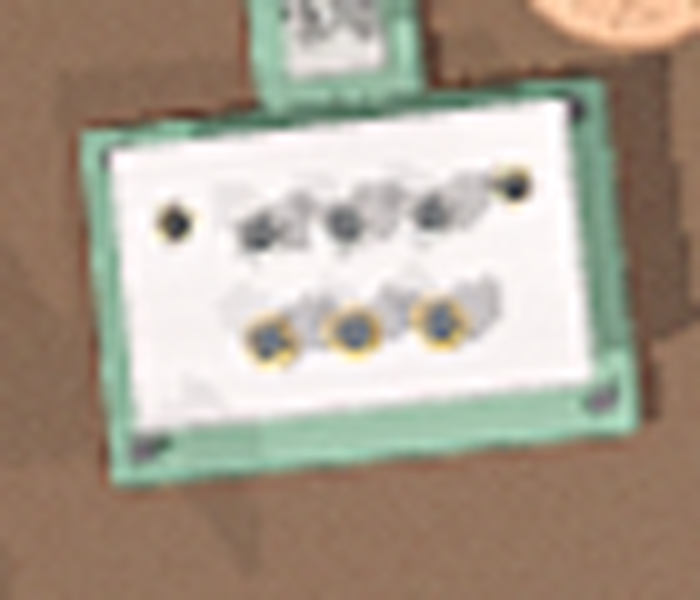

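```bash
python3 - <<'E'
from m3 import *
a=cap("top");b=cap("side")
fl=[(82,132),(603,77),(638,430),(113,485)];ca=[(107,150),(568,98),(595,380),(137,430)];ho=[(175,222),(513,184)]
fit_top(a,T10,fl,ca,ho,0,.040)
S=lambda u,v:np.array([u/10+205,v/10+155])-.45
q=[(1,1),(1,-1),(-1,-1),(-1,1)]
ob=[(a,'f',(.065*s[0],.095*s[1],.012),T10(*u)) for s,u in zip(q,fl)]+[(a,'c',(.05*s[0],.08*s[1],.008),T10(*u)) for s,u in zip(q,ca)]+[(a,'c',(.022,.06*s,.008),T10(*u)) for s,u in zip((1,-1),ho)]
ob+=[(b,'f',(-.065,.095,.012),S(52,285)),(b,'f',(-.065,-.095,.012),S(398,563)),(b,'f',(.065,-.095,.012),S(640,365))]
ob+=[(b,'c',(.05*s[0],.08*s[1],.008),S(*u)) for s,u in zip(q,[(285,73),(592,300),(398,455),(98,220)])]+[(b,'c',(.022,.06*s,.008),S(*u)) for s,u in zip((1,-1),[(268,142),(494,307)])]
p,r=run(ob,[*FX,FY,0,0,0,0,0,.04]); print(np.round(p,4)); print(np.round(r[:-1].reshape(-1,2),1).tolist())
E
```

```text
[ 5.717e-01  1.204e-01  9.260e-02  4.000e-04 -3.000e-04  7.400e-03]
[[-0.1, -0.1], [0.0, -0.1], [0.1, 0.1], [-0.0, 0.1], [0.5, 0.0], [-0.7, 0.2], [-0.3, -0.1], [0.3, -0.1], [0.1, -0.0], [0.0, 0.0]]
[ 0.5713  0.1193  0.0937  0.0014  0.0009  0.0059  0.004  -0.0491  0.0377]
[[0.2, -0.0], [0.3, -0.0], [0.5, 0.2], [0.3, 0.2], [0.5, -0.0], [-0.7, 0.2], [-0.3, -0.0], [0.4, -0.0], [0.1, -0.0], [0.0, 0.0], [-0.6, -0.7], [-0.2, -0.8], [0.2, -0.3], [0.1, 0.1], [-0.4, -0.5], [-0.0, -0.2], [-0.1, 0.1], [0.2, -0.0], [0.3, 0.3]]
```

```bash
python3 -c "
from go import *
plan(.036,-.0,.13,0); plan(-.037,.058,.13,0)"
```

```text
t 12.95 tcp fix mm [-243.4   -1.1  166.7] goal [0.607 0.122 0.13 ] shift [0.0337 0.0015 0.2798] roll -0.001 q6 10.5 F [-0.5  0.3 -0.3] toolaxes x [-0.011 -0.003 -1.   ] y [ 0.001  1.    -0.002]
t 12.95 tcp fix mm [-243.4   -1.1  166.7] goal [0.529 0.173 0.13 ] shift [0.0343 0.0594 0.2067] roll -0.001 q6 10.5 F [-0.5  0.3 -0.3] toolaxes x [-0.011 -0.003 -1.   ] y [ 0.001  1.    -0.002]
```

Emit:
apply_moves(
  commands=[
    [0.0, 0, 0.045, 0, -1],
    [0.0, 0, 0.09, 0, -1],
    [0.0, 0, 0.135, 0, -1],
    [0.0, 0, 0.18, 0, -1],
    [0.01, 0, 0.225, 0, -1],
    [0.02, 0.001, 0.265, 0, -1],
    [0.034, 0.001, 0.28, 0, -1],
    [0.06, 0.001, 0.28, 0, -1],
    [0.085, 0.001, 0.28, 0, -1],
    [0.105, 0.001, 0.28, 0, -1],
    [0.105, 0.001, 0.28, 0, -1],
  ],
)

```text
time: 14.05
ee_pos: [0.6044, 0.1207, 0.0535]
tcp_rot: [-172.2, 88.9, -166.8]
wrist_force: [-1.4, 0.7, -0.2]
opening: 0.0001
```

```bash
python3 -c "
from go import *
plan(.036,-.0,.05,0)"
```

```text
t 14.05 tcp fix mm [33.4 -1.1 53.5] goal [0.607 0.122 0.05 ] shift [0.0034 0.0011 0.0027] roll -0.002 q6 5.9 F [-1.3  0.8 -0.2] toolaxes x [-0.018 -0.004 -1.   ] y [ 0.002  1.    -0.003]
```

Emit:
apply_moves(
  commands=[
    [0.001, 0, 0.002, 0, -1],
    [0.002, 0, 0.002, 0, -1],
  ],
)

```text
time: 14.25
ee_pos: [0.6068, 0.1209, 0.0513]
tcp_rot: [-172.2, 88.9, -166.8]
wrist_force: [-0.7, 0.1, 0.8]
opening: 0.0
```

Emit:
apply_moves(
  commands=[
    [0.001, 0, 0, 0, -1],
    [0.001, 0, 0, 0, -1],
  ],
)

```text
time: 14.45
ee_pos: [0.6072, 0.1209, 0.051]
tcp_rot: [-172.1, 89.0, -166.7]
wrist_force: [-1.3, -0.7, -0.8]
opening: -0.0002
```

Emit:
apply_moves(
  commands=[
    [0.001, 0, 0, 0, -1],
    [0.001, 0, 0, 0, -1],
  ],
)

```text
time: 14.65
ee_pos: [0.6073, 0.121, 0.0504]
tcp_rot: [-171.9, 89.0, -166.6]
wrist_force: [-0.3, 0.1, 0.5]
opening: -0.0
```

Emit:
apply_moves(
  commands=[
    [0.0007, 0, 0, 0, -1],
    [0.0007, 0, 0, 0, -1],
  ],
)

```text
time: 14.85
ee_pos: [0.6073, 0.121, 0.0498]
tcp_rot: [-171.8, 89.0, -166.4]
wrist_force: [-1.0, -0.4, -0.0]
opening: -0.0002
```

Emit:
apply_moves(
  commands=[
    [0.0012, 0, 0, 0, -1],
    [0.0012, 0, 0, 0, -1],
  ],
)

```text
time: 15.05
ee_pos: [0.6072, 0.1209, 0.0484]
tcp_rot: [-172.0, 89.0, -166.6]
wrist_force: [0.7, 0.3, -0.9]
opening: 0.0002
```

Emit:
apply_moves(
  commands=[
    [0.001, 0, 0, 0, -1],
    [0.001, 0, 0, 0, -1],
  ],
)

```text
time: 15.25
ee_pos: [0.6072, 0.121, 0.0481]
tcp_rot: [-171.8, 89.0, -166.4]
wrist_force: [-2.2, -0.1, 5.6]
opening: -0.0001
```

Emit:
apply_moves(
  commands=[
    [0.001, 0, 0, 0, -1],
    [0.001, 0, 0, 0, -1],
  ],
)

```text
time: 15.45
ee_pos: [0.6073, 0.121, 0.0481]
tcp_rot: [-171.8, 89.1, -166.4]
wrist_force: [-2.6, -0.9, 7.4]
opening: -0.0
```

Emit:
apply_moves(
  commands=[
    [-0.02, 0, 0, 0, -1],
    [-0.06, 0, 0, 0, -1],
    [-0.11, 0, 0, 0, -1],
    [-0.12, 0, -0.05, 0, -1],
    [-0.12, 0, -0.1, 0, -1],
    [-0.12, 0, -0.15, 0, -1],
    [-0.12, 0, -0.2, 0, -1],
    [-0.12, 0, -0.25, 0, -1],
    [-0.12, 0, -0.28, 0, -1],
    [-0.12, 0, -0.28, 0, -1],
  ],
)

```text
time: 16.45
ee_pos: [0.3279, 0.0948, 0.1735]
tcp_rot: [-172.6, 89.2, -167.2]
wrist_force: [1.1, -0.2, 0.6]
opening: -0.0
```

```bash
python3 look.py 7; python3 - <<'E'
from m3 import *
print(tilt(cap('top')),tilt(cap('side')))
for n in "ts":
    d=cv2.absdiff(cv2.imread(f"pics/{n}6.png"),cv2.imread(f"pics/{n}7.png")).max(2); print(n,d.mean(),(d>60).mean())
E
```

```text
t 16.45 tcp fix mm [-244.4   -0.4  173.5] goal [0.477 0.109 0.018] shift [0.1533 0.0008 0.1516] roll -0.001 q6 10.7 F [ 1.1 -0.4  0.6] toolaxes x [-0.014 -0.003 -1.   ] y [ 0.001  1.    -0.002]
(564, array([0.0164, 0.0049, 0.049 ])) (355, array([-0.0032,  0.0004,  0.0468]))
t 2.858704761904762 0.0
s 2.1799785714285713 0.0
```

View pics/s7.png

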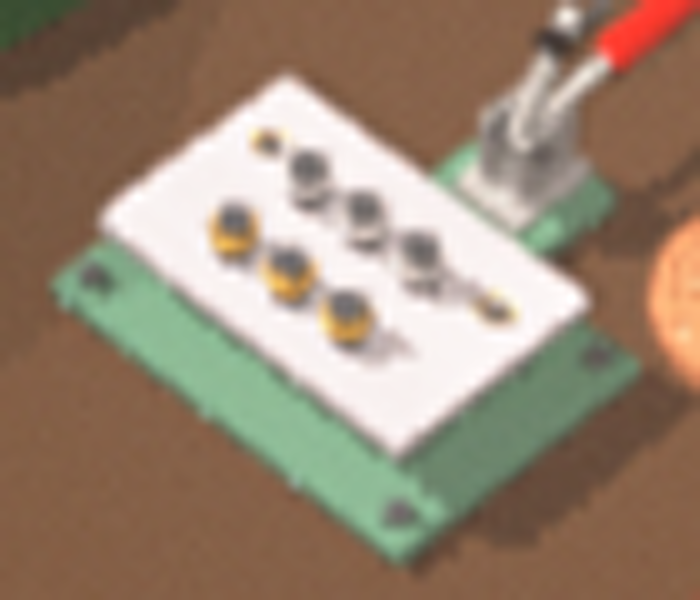

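The plate sits the same as before the probe: corners at (285,73), (592,300), (398,455) and (98,220). It looks level on the bed, and the probe touched its top at 48.1 mm, where a seated plate should be 48 mm.

```bash
python3 -c "
from workcell import bot
print(bot.job_done())"
```

```text
the job is handed in; nothing more can be done
None
```

The carrier has dropped over both pins and lies flat on the bed. I handed the job in at about 16.6 s of the 72 s allowed. I used three pushes, without picking it up: the open fingers on its -x edge to square it and move it most of the way, about 5 mm in +y on its -y end, then a last push in +x.

**What the last checks showed**
- **Height:** a light touch (about 7 N) on the plate's +x side stopped hard at 48.1 mm. A seated plate should be at 48 mm.
- **Position:** the top-view fit put it within 0.5 mm of its place in x and y, with about 0.4° of turn.
- **After the touch:** pictures from before and after show no change, and the arm was clear of everything.

**What disagreed**
- **Tilt from depth readings:** the slope came out between -0.010 and +0.016, which I put down to noise; it was 0.13 before the plate dropped.
- **Two-camera corner fit:** it gave a tilt of 0.05. I rejected that because the depth readings and the touch both contradict it.
- **Not probed:** I touched the plate at one point only. That each hole is fully down is inferred from that height and the pictures.

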